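# Warm up and clamp the gel casting stand

### The arm

A 6-joint arm with a two-finger parallel gripper is mounted at the origin on the work surface. World frame = base frame: x ahead of the robot, y to its left, z up, the work surface at z = 0. Lengths are in m, angles in rad, forces in N, time in s.
With the tool pointing down it reaches from about 0.35 to 0.875 m from the base axis. Payload 15.5 kg.
Tool frame: the origin (TCP) lies at the very end of the fingers, on their centre line; the grasp point (between the pads) lies 19 mm behind it; z points along the fingers, y is the line along which they close (so a half turn about z gives the same grasp; the last joint's range is limited). The gripper opens to 85 mm and grips with 20 to 120 N. Pads are 22 mm wide; open, the fingers measure 114 mm over their backs; the gripper's body (76 mm by 85 mm) begins 54 mm behind the grasp point. The pads swing forward as they close: fully open they stand 13 mm farther back than shut.
Start: joints at [1.206, 0.494, 1.345, -0, 1.302, -0.096], TCP at [0.167, 0.602, 0.231] pointing down, gripper open.
Joint ranges: [-2.91, 2.91], [-0.82, 2.16], [0.22, 2.67], [-1.22, 4.37], [0.12, 2.79], [-3.08, 3.08]. Speed limits (rad/s): [1.89, 1.89, 2.57, 3.01, 3.01, 3.01].

### API

Orientations are given as a unit quaternion [x, y, z, w].
In Python, from bench import ctrl, capture gives the robot as it stands.
- The arm moves only by the tool play_rows, never from a script. Its argument "targets" is a list of rows, each a list of 3 entries, a list of its own where there are three numbers: the shift along the tool's x, y, z in units of 50 mm (1.0 is 50 mm), then the turn about the tool's z in units of 10 degrees (1.0 is 10 degrees), then the finger opening in mm, from 0 to 85.4. A call has 1 to 12 rows; each row shifts and turns the commanded pose from where the row before left it, along the tool's axes as they then stand; what a row does not reach is not made up. A row lasts 1/8 s, in which the tool goes at most 62.5 mm and 10.7 degrees, less where a joint would pass 70% of its speed; a pose out of reach is approached as far as the arm can. A call is refused whole if a number of a shift passes 1 or a number of a turn 1, either way. A call with a gripper value outside its range is refused whole. The fingers move at their own pace and stop on an object; "newtons" is the grip in N (left out, the last holds). Time passes only in rows, so rows that do not move let the fingers close. It gives the time, the measured TCP pose, the force, the opening and the grip force at its end, in the units of the state.
- ctrl.observe(): the state, without advancing time (a new reading comes with each control period).
- capture(name): name is "side" or "top" or "wrist"; returns a dict with "pixels" (480x640x3 uint8, red, green, blue), "K" (3x3 intrinsics, pixels), "camera_from_world" (4x4, takes a point from world to camera coordinates). Camera axes: x right, y up, looking along -z (the intrinsics and any distortion apply to the point x, -y, -z); pixel columns grow to the right and rows downward; lengths in m; the calibration is good to about 2 mm. A picture is of the moment at which its call begins. There is no depth.
- ctrl.close_job(): hands the job in; it is judged then, once.
The state is a dict: "t": time; "joint_positions": joint angles; "dq": joint speeds; "joint_efforts": joint torques, N m; "tool_pos": TCP position; "tool_rot": TCP orientation; "ft_force": force on the tool from outside, world axes, zero at the start; "torque": the same for the moment, N m; "width": finger opening in m; "gripper_force": force on a finger pad.
Only numpy, scipy, OpenCV 4.12 (cv2) and the standard library are available. Lean on these libraries where they do the work, as an engineer would, in place of code of your own. Each camera call takes 0.05 s, during which the arm holds its last target. There are 200 camera calls.

### The job

Get the gel casting stand ready for pouring: first turn the thermostat dial on the controller until its pointer line faces the little steel set tab at the dial's rim, and let go of it. Then turn the winged brass thumbscrew on the stand's clamp bridge clockwise until it seats and will turn no further, back it off a quarter turn, and finish there still gripping the thumbscrew by its wings and holding it still. Do not shift the set tab, leave the dial as set, and leave the other things on the bench where they are.

Things in the scene. Friction and masses are not known exactly. Their poses are not given: they have to be found in the camera images.
- controller: fixed white thermostat box, 160 (x) x 180 (y) x 70 mm tall; origin at the centre of its underside, z up. The dial stands on its top, on the box's vertical centre axis. It may be on the left or the right of the bench, turned a little about the vertical
- dial (a joint): angle of the dial, rad, 0 to 4.712, growing clockwise seen from above. In the controller's frame the pointer lies at the direction 2.356 - value (rad, anticlockwise from its x axis). Light constant friction (0.05 N m); it stays where it is left
- dial_grip_point (a point): the point to grip on the dial: on its vertical axis, 103 mm above the bench. The dial is a black disc, 74 mm across and 6 mm thick (its upper face 78 mm above the bench), with an upright bar grip across its centre, 46 mm long, 14 mm wide, its top 110 mm above the bench; the bar runs along the pointer line. Site x axis: from the centre along the bar to the pointer
- dial_pointer (a point): outer end of the white pointer line, on the rim of the dial, 37 mm from its axis, 78 mm above the bench
- set_tab (a joint): angle of the set tab about the same axis, rad, same zero and sense as the dial: the pointer faces the tab when both values are equal. Stiff; it is not to be turned
- tab_tip (a point): inner end of the set tab: a small dark steel tab on a thin ring round the dial, 16 mm long radially (from 39 to 55 mm off the dial's axis), 5 mm wide, its top 76 mm above the bench. This point lies 37 mm from the dial's axis; the pointer's end comes to 2 mm above it when set
- stand: fixed casting stand: aluminium plate 200 (x) x 190 (y) mm, a clear tray (rim 50 mm above the bench) with a white comb (top 60 mm), and across its middle, along y, an aluminium clamp bridge 30 mm wide, 184 mm long, top 70 mm above the bench (end caps 75 mm). Origin: centre of its underside, z up, on the thumbscrew's vertical axis. On the left or right, turned a little about the vertical
- clamp_screw (a joint): angle of the thumbscrew, rad, growing clockwise seen from above (tightening). It seats hard against a stop at 4.0; a quarter turn back is 2.43. It starts 1.9 to 2.6 rad short of the stop, stays where it is left (friction 0.12 N m) and does not rise or sink noticeably. In the stand's frame its wings point along the direction 0 - value (rad, anticlockwise from its x axis)
- screw_grip (a point): the point to grip on the thumbscrew: on its vertical axis, 103 mm above the bench. Its brass head is a round collar, 34 mm across, top 82 mm above the bench, with an upright pair of wings above it: one bar 44 to 49 mm long, 11 mm wide, top 112 mm above the bench. Site x axis: along the wings, towards the end with a small dark dimple on top
- bottle: loose bystander: glass reagent bottle with a blue cap, 86 mm across, 190 mm tall; origin at the centre of its underside
- beaker: loose bystander: small clear beaker, 54 mm across, 60 mm tall, between the controller and the stand; origin at the centre of its underside
- pipette: loose bystander: pipette lying between the controller and the stand, pointing at the robot, about 270 mm long, 28 mm thick; origin at the centre of its underside
- notebook: loose bystander: black notebook, 150 x 210 x 18 mm; origin at the centre of its underside
- tuberack: loose bystander: grey rack of small tubes, 70 x 130 x 43 mm; origin at the centre of its underside

How it is judged:
On the way, in this order (a step that is already met when the one before it is completed fails the run):
1. the dial's pointer faces the set tab and the fingers have let go of the dial (horizontal distance between dial_pointer and tab_tip below 0.0045 m and contact force between dial_c1 and the fingers below 0.1 N), for 0.2 s.
2. the thumbscrew is turned clockwise until it seats (value of joint clamp_screw above 3.93 rad), for 0.1 s.
3. the thumbscrew is backed off a quarter turn, with the fingers gripping it (value of joint clamp_screw between 2.2292 and 2.6292 rad and contact force between clamp_screw_c1 and the fingers above 5 N), for 0.2 s.
At the end, for the whole second after the job is handed in: The thumbscrew stands a quarter turn (1.57 rad, within 0.2 rad) back from its seat, still, gripped by the fingers with more than 5 N; the end of the dial's pointer is within 4.5 mm, seen from above, of the set tab's inner end (about 7 degrees) (all of step 3 and horizontal distance between dial_pointer and tab_tip below 0.0045 m and velocity of joint clamp_screw between -0.1 and 0.1 rad/s); the arm keeps its last pose, push and grip.
It fails at once if the set tab is shifted by more than 4 mm (distance of tab_tip from where it was at the start of the episode above 0.004 m).
It fails at once if a bystander is moved by more than 25 mm (distance of any of bottle, beaker, pipette, notebook, tuberack from where it was at the start of the episode above 0.025 m).
It also fails if it takes over 72 s, if anything falls off the work surface, if the arm or the gripper's body presses on something with over 40 N, if the wrist force passes 120 N, or if a joint passes its speed limit or range.

## Working session

There is one attempt and no reset: what is moved stays moved. The work goes in short steps, Python scripts to look and compute and a tool call to move; the robot and the scene stay as the last step left them, time stands still between calls to the robot, and variables do not carry over. Pictures are saved under pics/ and viewed, at most 10 in all, crops included, and the job is handed in when it is done.

Besides the shell and the picture viewer there is one more tool, called after ">>>" by a JSON object that holds its "fn" and its "kwargs". play_rows: Moves the arm, as the interface text tells. Its arguments: {"type":"object","properties":{"targets":{"type":"array"},"newtons":{"type":"number"}},"required":["targets"]}

```bash
mkdir -p pics
cat > h.py <<'E'
import numpy as np, cv2, json
from bench import ctrl, capture
def snap(n,f):
    c=capture(n); cv2.imwrite(f'pics/{f}.png',cv2.cvtColor(c['pixels'],cv2.COLOR_RGB2BGR)); np.savez(f'pics/{f}.npz',**{k:np.array(v) for k,v in c.items() if k in('pixels','K','camera_from_world')}); return c
def load(f): return dict(np.load(f'pics/{f}.npz'))
def ray(c,u,z):
    K=np.array(c['K']);T=np.array(c['camera_from_world']);R=T[:3,:3];o=-R.T@T[:3,3]
    d=np.linalg.inv(K)@[u[0],u[1],1]; d=R.T@(d*[1,-1,-1]); return o+d*(z-o[2])/d[2]
def proj(c,p):
    T=np.array(c['camera_from_world']);q=T[:3,:3]@np.array(p)+T[:3,3];q=q*[1,-1,-1];u=np.array(c['K'])@q;return u[:2]/u[2]
E
python3 - <<'E'
from h import *
c=snap('top','t0');d=snap('side','s0');print(c.keys(),c['K']);o=ctrl.observe();print(o)
for x in(c,d):
  T=np.array(x['camera_from_world']);print(-T[:3,:3].T@T[:3,3])
E
```

```text
dict_keys(['pixels', 'K', 'camera_from_world']) [[460.05079232   0.         323.5895034 ]
 [  0.         460.05079232 237.99104877]
 [  0.           0.           1.        ]]
{'t': 0.1, 'joint_positions': array([ 1.20549136e+00,  4.94107133e-01,  1.34604503e+00,  1.09925777e-05,
        1.30251221e+00, -9.55031368e-02]), 'dq': array([-0.00022299, -0.00017057, -0.00099205, -0.00072284,  0.00142214,
       -0.00055994]), 'joint_efforts': array([ 3.65291417e-03, -8.83591819e+01, -3.84560180e+01, -2.25622839e-04,
        5.35734274e-03, -6.80747371e-05]), 'tool_pos': array([0.16647031, 0.60209611, 0.23077672]), 'tool_rot': array([ 1.34493554e-01,  9.90914324e-01, -5.20490223e-04, -1.27533904e-04]), 'ft_force': array([-0.7154436 ,  0.54419113, -0.0933323 ]), 'torque': array([ 0.00834058, -0.00084476,  0.00455083]), 'gripper_force': 0.0, 'width': 0.08527605500266162}
[ 0.45743938 -0.0093346   1.61873878]
[ 0.43558821 -1.06957142  0.98662285]
```

View pics/t0.png

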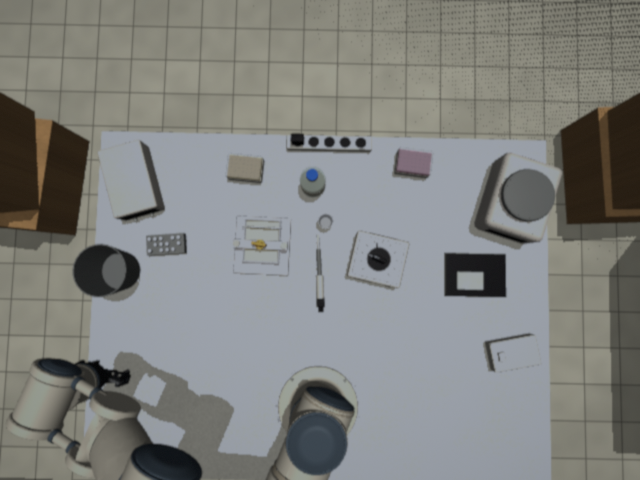

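The top view shows the dial on the controller at about (378,258), right, and the brass screw on the stand at about (259,245), left. The bottle is at (312,182), the beaker at (325,222) and the pipette at (320,280).

Run:
```python
from h import *
c=load('t0')
for u,z in[((378,258),.094),((259,245),.1),((325,222),.03),((312,180),.19)]:print(u,ray(c,u,z))
im=cv2.imread('pics/t0.png')
a=cv2.resize(im[225:295,340:415],(800,747),interpolation=cv2.INTER_CUBIC)[:600]
b=cv2.resize(im[225:265,232:292],(600,400),interpolation=cv2.INTER_CUBIC)
a=cv2.resize(im[230:290,345:412],None,fx=6,fy=6,interpolation=cv2.INTER_CUBIC)
b=cv2.resize(im[215:275,232:292],None,fx=6,fy=6,interpolation=cv2.INTER_CUBIC)
cv2.imwrite('pics/crop.png',np.hstack([a,b]))
```

```text
(378, 258) [ 0.50997589 -0.18937421  0.094     ]
(259, 245) [0.54425434 0.20529382 0.1       ]
(325, 222) [ 0.63316    -0.01134936  0.03      ]
(312, 180) [0.74733684 0.03254878 0.19      ]
```

View pics/crop.png

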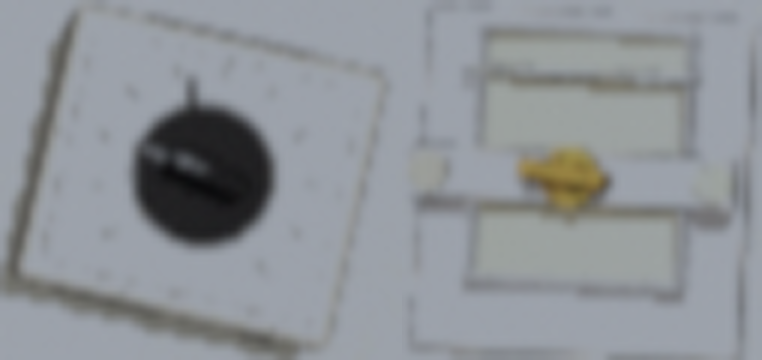

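The crop shows the dial centre near (378.8,259.2), with the pointer at roughly 67° in world yaw and the tab at roughly 8°, so it needs about 59° clockwise. The wings lie near 74°/-106°. Next I go above the dial.

>>> {"fn": "play_rows", "kwargs": {"targets": [[[-0.54, -0.67, -0.05], 0, 85], [[-0.54, -0.67, -0.05], 0, 85], [[-0.54, -0.67, -0.05], 0, 85], [[-0.54, -0.67, -0.05], 0, 85], [[-0.54, -0.67, -0.05], 0, 85], [[-0.54, -0.67, -0.05], 0, 85], [[-0.54, -0.67, -0.05], 0, 85], [[-0.54, -0.67, -0.05], 0, 85], [[-0.54, -0.67, -0.05], 0, 85], [[-0.54, -0.67, -0.05], 0, 85]]}}

```text
t: 1.35
tool_pos: [0.3378, 0.2062, 0.2563]
tool_rot: [0.134, 0.991, -0.0, -0.0]
ft_force: [0.8, 0.4, -0.0]
width: 0.085
gripper_force: 0.0
```

>>> {"fn": "play_rows", "kwargs": {"targets": [[[-0.54, -0.67, 0], 0, 85], [[-0.54, -0.67, 0], 0, 85], [[-0.54, -0.67, 0], 0, 85], [[-0.54, -0.67, 0], 0, 85], [[-0.54, -0.67, 0], 0, 85], [[-0.54, -0.67, 0], 0, 85], [[-0.54, -0.67, 0], 0, 85], [[-0.54, -0.67, 0], 0, 85], [[-0.54, -0.67, 0], 0, 85], [[-0.54, -0.67, 0], 0, 85]]}}

```text
t: 2.6
tool_pos: [0.5087, -0.1887, 0.256]
tool_rot: [0.135, 0.991, 0.0, -0.0]
ft_force: [0.6, 0.2, -0.6]
width: 0.0853
gripper_force: 0.0
```

>>> {"fn": "play_rows", "kwargs": {"targets": [[[0, 0, 0], 1, 85], [[0, 0, 0], 1, 85], [[0, 0, 0], 1, 85], [[0, 0, 0], 1, 85], [[0, 0, 0], 1, 85], [[0, 0, 0], 1, 85], [[0, 0, 0], 1, 85], [[0, 0, 0], 1, 85], [[0, 0, 0], 1, 85], [[0, 0, 0], 0.7, 85], [[0, 0, 0], 0, 85], [[0, 0, 0], 0, 85]]}}

```text
t: 4.1
tool_pos: [0.5084, -0.1873, 0.2561]
tool_rot: [0.83, 0.557, -0.0, -0.0]
ft_force: [0.8, 0.1, 0.2]
width: 0.0848
gripper_force: 0.0
```

Run:
```python
from h import *
c=snap('wrist','w1');o=ctrl.observe();print(o['t'],o['tool_pos'],o['tool_rot'],o['joint_positions'])
T=c['camera_from_world'];print(-T[:3,:3].T@T[:3,3],proj(c,[.51,-.19,.094]),proj(c,[*o['tool_pos'][:2],.11]))
```

```text
4.15 [ 0.50840704 -0.18727197  0.25619834] [ 8.30577431e-01  5.56903154e-01 -5.16675811e-05 -7.42443186e-05] [-4.63144522e-01  3.51708120e-01  1.51649352e+00 -1.71895815e-05
  1.27357117e+00 -7.36483101e-02]
[ 0.53801863 -0.11305509  0.39805815] [322.5130781  224.52816203] [319.13082217 227.85645249]
```

View pics/w1.png

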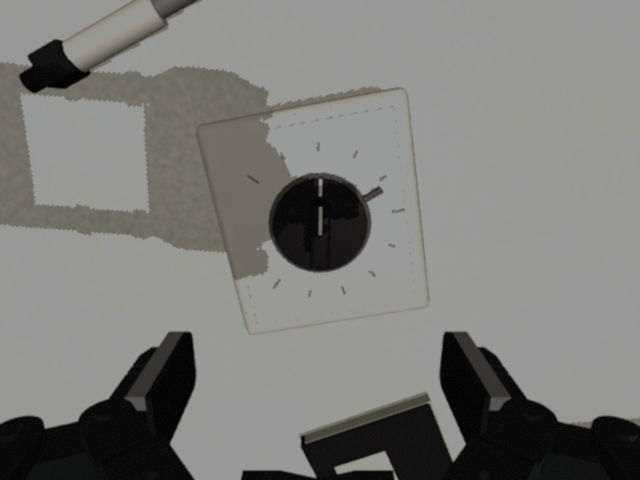

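The wrist view shows the dial disc centred near (320,222), with the white pointer at (320,181) on the rim and the bar upright in the image. The tab runs from (366,199) to (382,189).

Run:
```python
from h import *
c=load('w1');o=ctrl.observe()
im=c['pixels'].astype(int);g=im.max(2)
roi=g[165:280,262:376]
m=(roi<70).astype('uint8');m=cv2.morphologyEx(m,cv2.MORPH_OPEN,np.ones((15,15)))
cs=max(cv2.findContours(m,0,1)[0],key=cv2.contourArea)
pts=np.array([ray(c,p[0]+[262,165],.078)[:2] for p in cs])
(cx,cy),r=cv2.minEnclosingCircle(pts.astype('float32'));print('dial',cx,cy,r)
cc=pts.astype(float);A=np.c_[2*cc,np.ones(len(cc))];s=np.linalg.lstsq(A,(cc**2).sum(1),rcond=None)[0];print(s[:2],np.sqrt(s[2]+s[0]**2+s[1]**2))
C=s[:2]
P=ray(c,(320,182),.078)[:2];print('pointer',np.degrees(np.arctan2(*(P-C)[::-1])),np.linalg.norm(P-C))
P1=ray(c,(320,207),.11)[:2];P2=ray(c,(320,234),.11)[:2];print('bar',np.degrees(np.arctan2(*(P1-P2)[::-1])),P1,P2)
# tab pixels
tab=(g<110); ys,xs=np.nonzero(tab[180:206,366:388]); q=np.array([ray(c,(x+366,y+180),.076)[:2] for x,y in zip(xs,ys)])
d=q-C;rr=np.hypot(*d.T);k=(rr>.0405)&(rr<.06);a=np.degrees(np.arctan2(d[:,1],d[:,0]))[k];print('tab',k.sum(),a.mean(),a.min(),a.max(),rr[k].min(),rr[k].max())
R=2*np.outer(*[o['tool_rot'][:3]]*2)-np.eye(3);print('toolx,y yaw',np.degrees(np.arctan2(R[1,:2],R[0,:2])));D=np.r_[C,.084]-o['tool_pos'];print('shift',R.T@D/.05)
```

```text
dial 0.5068926215171814 -0.19216053187847137 0.03954141214489937
[ 0.50540723 -0.19424534] 0.033763907036881986
pointer 66.31344908678234 0.03410559134843256
bar 67.7950260879468 [ 0.51454052 -0.17384069] [ 0.50728836 -0.19160715]
tab 138 9.140806757930424 5.5211358503604036 13.160796339312823 0.04067280302594135 0.055044474670691554
toolx,y yaw [ 67.68379989 -22.31620098]
shift [-1.51507820e-01 -2.34624978e-03  3.44397990e+00]
```

Run:
```python
from h import *
c=load('w1');o=ctrl.observe()
g=c['pixels'].astype(int).max(2)
e=lambda u:ray(c,u,.078)[:2]
print(g[222,262:282],g[222,360:380]);print(g[166:184,312],g[262:284,312])
L,Rr,T,B=e((270,222)),e((370,222)),e((320,174)),e((320,271.5));print(np.linalg.norm(L-Rr),np.linalg.norm(T-B),(L+Rr)/2,(T+B)/2)
C0=(T+B)/2
for C in(C0,):
  tab=(g<110); ys,xs=np.nonzero(tab[180:206,366:388]); q=np.array([ray(c,(x+366,y+180),.076)[:2] for x,y in zip(xs,ys)])
  d=q-C;rr=np.hypot(*d.T);k=(rr>.041)&(rr<.056);a=np.degrees(np.arctan2(d[:,1],d[:,0]))[k];print('tab',k.sum(),a.mean(),rr[k].max())
  v=cv2.fitLine(q[k].astype('float32'),2,0,.01,.01).ravel();print('line',np.degrees(np.arctan2(v[1],v[0])))
  P=e((320,182));print('ptr',np.degrees(np.arctan2(*(P-C)[::-1])))
  R=2*np.outer(*[o['tool_rot'][:3]]*2)-np.eye(3);print('shift',R.T@(np.r_[C,.084]-o['tool_pos'])/.05)
```

```text
[111 111 111 111 111 104  77  46  39  37  27  15  10  13  10  11  13  10
  13  11] [ 29  28  28  28  29  29  29  47  65  68  79 114 148 154 154 154 154 154
 153 154]
[153 154 153 154 154 154 143 103  71  69  66  51  36  14  14  13  11  11] [ 16  15  15  15  14  18  21  30  51  90 135 152 154 154 154 154 154 154
 154 154 154 154]
0.07669542472722372 0.07735324836722836 [ 0.50749007 -0.19145791] [ 0.50673294 -0.19333092]
tab 128 8.44326820814102 0.05360997134710786
line 8.542289
ptr 67.79502608794671
shift [-0.12452115  0.01523775  3.44397657]
```

>>> {"fn": "play_rows", "kwargs": {"targets": [[[-0.11, 0, 0.4], 0, 85], [[0, 0, 0.7], 0, 85], [[0, 0, 0.7], 0, 85], [[0, 0, 0.7], 0, 85], [[0, 0, 0.5], 0, 85], [[0, 0, 0.4], 0, 85], [[0, 0, 0], 0, 40], [[0, 0, 0], 0, 25], [[0, 0, 0], 0, 5], [[0, 0, 0], 0, 5], [[0, 0, 0], 0, 5], [[0, 0, 0], 0, 5]], "newtons": 30}}

```text
t: 5.65
tool_pos: [0.5076, -0.1929, 0.0872]
tool_rot: [0.831, 0.556, 0.001, 0.001]
ft_force: [4.6, -0.2, 7.3]
width: 0.013
gripper_force: 33.4
```

>>> {"fn": "play_rows", "kwargs": {"targets": [[[0, 0, 0], 0.8, 5], [[0, 0, 0], 0.9, 5], [[0, 0, 0], 0.9, 5], [[0, 0, 0], 0.9, 5], [[0, 0, 0], 0.9, 5], [[0, 0, 0], 0.9, 5], [[0, 0, 0], 0.6, 5], [[0, 0, 0], 0, 5], [[0, 0, 0], 0, 5]]}}

```text
t: 6.78
tool_pos: [0.5084, -0.1937, 0.0872]
tool_rot: [0.997, 0.074, 0.002, 0.001]
ft_force: [7.8, -7.0, 0.6]
width: 0.0132
gripper_force: 32.6
```

Run:
```python
from h import *
c=snap('wrist','w2');o=ctrl.observe()
R=2*np.outer(*[o['tool_rot'][:3]]*2)-np.eye(3);print(o['t'],o['ft_force'],o['torque'],'toolx,y yaw',np.degrees(np.arctan2(R[1,:2],R[0,:2])))
cv2.imwrite('pics/w2c.png',cv2.resize(cv2.imread('pics/w2.png')[200:440,160:480],(800,600)))
```

```text
6.825 [ 7.77545099 -6.302266    1.20743236] [-0.88220038 -1.19298916 -0.01632565] toolx,y yaw [  8.54077161 -81.45933359]
```

View pics/w2c.png

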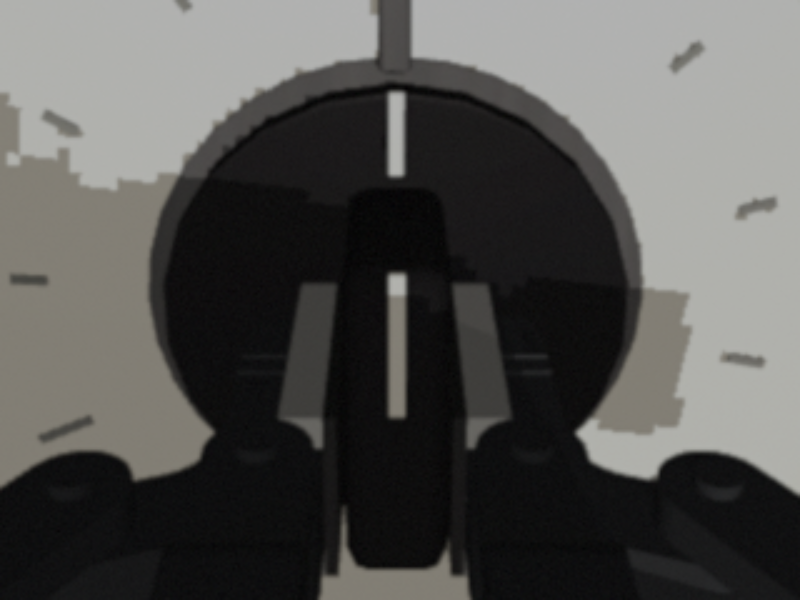

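The crop shows the pointer line at x≈397 pointing right at the tab at x≈395, so it is aligned. I release and rise, checking before I move across.

>>> {"fn": "play_rows", "kwargs": {"targets": [[[0, 0, 0], 0, 40], [[0, 0, 0], 0, 60], [[0, 0, 0], 0, 85], [[0, 0, 0], 0, 85], [[0, 0, 0], 0, 85], [[0, 0, -0.3], 0, 85], [[0, 0, -0.6], 0, 85], [[0, 0, -0.7], 0, 85], [[0, 0, -0.7], 0, 85], [[0, 0, -0.7], 0, 85], [[0, 0, -0.3], 0, 85], [[0, 0, 0], 0, 85]]}}

```text
t: 8.32
tool_pos: [0.5066, -0.1925, 0.2521]
tool_rot: [0.997, 0.074, 0.001, 0.0]
ft_force: [0.1, 0.3, -0.3]
width: 0.0848
gripper_force: 0.0
```

Run:
```python
from h import *
c=snap('wrist','w3');o=ctrl.observe();print(o['tool_pos'])
cv2.imwrite('pics/w3c.png',cv2.resize(cv2.imread('pics/w3.png')[120:330,180:460],(800,600)))
```

```text
[ 0.50613477 -0.19227199  0.25100342]
```

View pics/w3c.png

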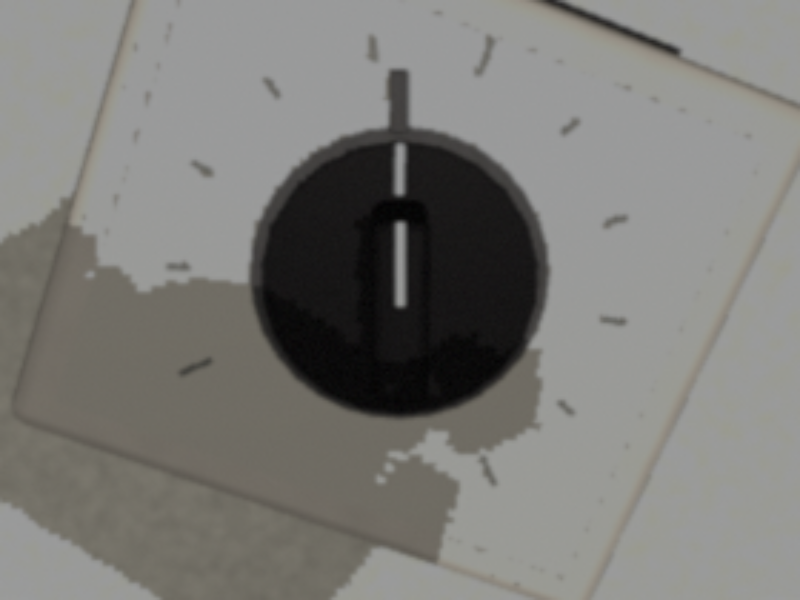

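Dial set, and the pointer and tab are still collinear at crop x≈399. Next I go above the screw, turning the wrist back so it has room for the tightening.

>>> {"fn": "play_rows", "kwargs": {"targets": [[[0.16, -0.65, 0], 0, 85], [[0.16, -0.65, 0], 0, 85], [[0.16, -0.65, 0], 0, 85], [[0.16, -0.65, 0], 0, 85], [[0.16, -0.65, 0], 0, 85], [[0.16, -0.65, 0], 0, 85], [[0.16, -0.65, 0], 0, 85], [[0.16, -0.65, 0], 0, 85], [[0.16, -0.65, 0], 0, 85], [[0.16, -0.65, 0], 0, 85], [[0.16, -0.65, 0], 0, 85], [[0.16, -0.6, 0], 0, 85]]}}

```text
t: 9.88
tool_pos: [0.543, 0.2061, 0.2495]
tool_rot: [0.997, 0.075, -0.001, 0.0]
ft_force: [0.1, -1.0, 0.4]
width: 0.085
gripper_force: 0.0
```

>>> {"fn": "play_rows", "kwargs": {"targets": [[[0, 0, 0], -1, 85], [[0, 0, 0], -1, 85], [[0, 0, 0], -1, 85], [[0, 0, 0], -1, 85], [[0, 0, 0], -1, 85], [[0, 0, 0], -1, 85], [[0, 0, 0], -1, 85], [[0, 0, 0], -1, 85], [[0, 0, 0], -1, 85], [[0, 0, 0], -1, 85], [[0, 0, 0], -1, 85], [[0, 0, 0], -1, 85]]}}

```text
t: 11.38
tool_pos: [0.543, 0.2049, 0.2495]
tool_rot: [0.432, 0.902, -0.001, -0.001]
ft_force: [-0.6, -0.4, 0.8]
width: 0.0853
gripper_force: 0.0
```

>>> {"fn": "play_rows", "kwargs": {"targets": [[[0, 0, 0], -1, 85], [[0, 0, 0], -1, 85], [[0, 0, 0], -1, 85], [[0, 0, 0], -1, 85], [[0, 0, 0], -1, 85], [[0, 0, 0], -1, 85], [[0, 0, 0], -1, 85], [[0, 0, 0], -1, 85], [[0, 0, 0], -1, 85], [[0, 0, 0], -1, 85], [[0, 0, 0], -1, 85], [[0, 0, 0], -1, 85]]}}

```text
t: 12.88
tool_pos: [0.543, 0.2049, 0.2495]
tool_rot: [-0.565, 0.825, 0.0, -0.001]
ft_force: [-0.4, -0.2, 0.3]
width: 0.0847
gripper_force: 0.0
```

>>> {"fn": "play_rows", "kwargs": {"targets": [[[0, 0, 0], 0, 85], [[0, 0, 0], 0, 85]]}}

```text
t: 13.12
tool_pos: [0.5434, 0.205, 0.2505]
tool_rot: [-0.561, 0.828, 0.0, -0.001]
ft_force: [0.6, 0.4, 0.1]
width: 0.0853
gripper_force: 0.0
```

Run:
```python
from h import *
c=snap('wrist','w4');o=ctrl.observe();print(o['t'],o['tool_pos'],o['tool_rot'],o['joint_positions'])
R=2*np.outer(*[o['tool_rot'][:3]]*2)-np.eye(3);print('toolx,y yaw',np.degrees(np.arctan2(R[1,:2],R[0,:2])))
h=cv2.cvtColor(c['pixels'],cv2.COLOR_RGB2HSV);m=((h[...,0]>12)&(h[...,0]<32)&(h[...,1]>110)&(h[...,2]>40)).astype('uint8')
k,l,s,ce=cv2.connectedComponentsWithStats(m);print([(s[i],ce[i]) for i in range(1,k) if s[i,4]>60])
```

```text
13.175 [0.54350056 0.20502129 0.25067006] [-5.61654658e-01  8.27371609e-01  1.67651490e-04 -4.87677972e-04] [ 2.57940112e-01  4.13437325e-01  1.43027222e+00 -7.84384798e-06
  1.29891446e+00 -2.50562297e+00]
toolx,y yaw [-111.65939233  158.34063599]
[(array([ 291,  195,   44,   73, 1899], dtype=int32), array([312.85202738, 227.5597683 ])), (array([ 84, 315,  38,  66, 218], dtype=int32), array([103.23394495, 345.44495413]))]
```

View pics/w4.png

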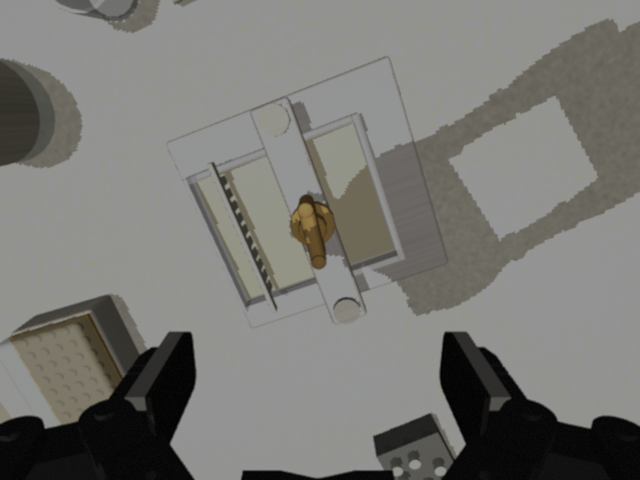

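The wrist view shows brass wings from about (306,200) to (318,262), over a collar near (312,223). The bridge caps are at (275,118) and (347,309).

Run:
```python
from h import *
c=load('w4')
a,b=ray(c,(275,118),.075)[:2],ray(c,(347,309),.075)[:2];print('caps',a,b,(a+b)/2,'yaw',np.degrees(np.arctan2(*(b-a)[::-1]))-90)
cv2.imwrite('pics/w4c.png',cv2.resize(cv2.imread('pics/w4.png')[185:275,252:372],(800,600),interpolation=cv2.INTER_CUBIC))
```

```text
caps [0.54231653 0.12504198] [0.547215   0.28319372] [0.54476577 0.20411785] yaw -1.7740687941265634
```

View pics/w4c.png

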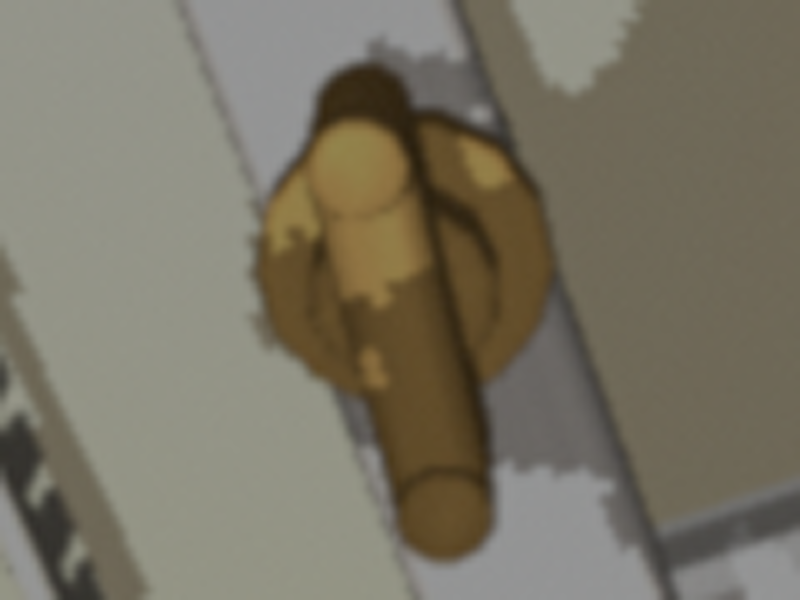

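The crop shows the wing-top end circles at crop (362,168) and (447,513), which are pixels (306.3,210.2) and (319,262).

Run:
```python
from h import *
c=load('w4');o=ctrl.observe()
a,b=ray(c,(306.3,210.2),.111)[:2],ray(c,(319,262),.111)[:2];C=(a+b)/2
th=np.degrees(np.arctan2(*(b-a)[::-1]));print(a,b,C,np.linalg.norm(a-b),'wing',th,'value',np.radians(-1.77-(th-180)))
R=2*np.outer(*[o['tool_rot'][:3]]*2)-np.eye(3)
for C in (C,np.array([.5448,.2041])):print('shift',R.T@(np.r_[C,.086]-o['tool_pos'])/.05)
```

```text
[0.54301883 0.18729887] [0.54872606 0.22466745] [0.54587245 0.20598316] 0.037801897722890665 wing 81.31643667499954 value 1.6914607698612816
shift [-0.03476764 -0.03790177  3.29339735]
shift [ 0.0081529  -0.03186832  3.29339094]
```

>>> {"fn": "play_rows", "kwargs": {"targets": [[[-0.01, -0.035, 0], 0, 85], [[0, 0, 0.3], -0.65, 85], [[0, 0, 0.5], -0.65, 85], [[0, 0, 0.7], 0, 85], [[0, 0, 0.7], 0, 85], [[0, 0, 0.6], 0, 85], [[0, 0, 0.4], 0, 85], [[0, 0, 0.05], 0, 85], [[0, 0, 0], 0, 40], [[0, 0, 0], 0, 25], [[0, 0, 0], 0, 5], [[0, 0, 0], 0, 5]], "newtons": 50}}

```text
t: 14.68
tool_pos: [0.5463, 0.205, 0.0893]
tool_rot: [-0.653, 0.757, -0.001, 0.001]
ft_force: [31.0, -8.9, 5.2]
width: 0.0122
gripper_force: 16.8
```

>>> {"fn": "play_rows", "kwargs": {"targets": [[[0, 0, 0], 0, 5], [[0, 0, 0], 0, 5], [[0, 0, 0], 0, 5], [[0, 0, 0], 0, 5]]}}

```text
t: 15.18
tool_pos: [0.5474, 0.2048, 0.0895]
tool_rot: [-0.653, 0.757, -0.001, 0.001]
ft_force: [7.8, -4.0, 1.1]
width: 0.0097
gripper_force: 52.7
```

>>> {"fn": "play_rows", "kwargs": {"targets": [[[0, 0, 0], 0.7, 5], [[0, 0, 0], 0.9, 5], [[0, 0, 0], 0.9, 5], [[0, 0, 0], 0.9, 5], [[0, 0, 0], 0.9, 5], [[0, 0, 0], 0.9, 5], [[0, 0, 0], 0.9, 5], [[0, 0, 0], 0.9, 5], [[0, 0, 0], 0.9, 5], [[0, 0, 0], 0.9, 5], [[0, 0, 0], 0.9, 5], [[0, 0, 0], 0.9, 5]]}}

```text
t: 16.68
tool_pos: [0.5466, 0.2066, 0.0895]
tool_rot: [0.214, 0.977, 0.002, 0.001]
ft_force: [1.3, 14.8, 2.3]
width: 0.0102
gripper_force: 52.9
```

>>> {"fn": "play_rows", "kwargs": {"targets": [[[0, 0, 0], 0.9, 5], [[0, 0, 0], 0.8, 5], [[0, 0, 0], 0.5, 5], [[0, 0, 0], 0.2, 5], [[0, 0, 0], 0, 5], [[0, 0, 0], 0, 5]]}}

```text
t: 17.42
tool_pos: [0.5469, 0.207, 0.0895]
tool_rot: [0.411, 0.912, 0.002, 0.001]
ft_force: [3.7, 18.3, -0.7]
width: 0.0099
gripper_force: 52.6
```

Run:
```python
from h import *
o=ctrl.observe()
R=2*np.outer(*[o['tool_rot'][:3]]*2)-np.eye(3);print(o['t'],o['ft_force'],o['torque'],o['joint_efforts'][5],o['joint_positions'],'toolx,y yaw',np.degrees(np.arctan2(R[1,:2],R[0,:2])))
```

```text
17.425 [ 3.68828582 18.33310042 -0.70579924] [ 3.11627445 -0.60444615 -0.01617788] -0.06143582286313176 [ 0.25837458  0.60603464  1.59714093  0.0029587   0.93436005 -0.46810824] toolx,y yaw [131.52416131  41.52368649]
```

>>> {"fn": "play_rows", "kwargs": {"targets": [[[0, 0, 0], 0.3, 5], [[0, 0, 0], 0.3, 5], [[0, 0, 0], 0.3, 5], [[0, 0, 0], 0, 5], [[0, 0, 0], 0, 5]]}}

```text
t: 18.05
tool_pos: [0.547, 0.2069, 0.0897]
tool_rot: [0.48, 0.877, 0.002, 0.001]
ft_force: [1.6, 17.5, 2.6]
width: 0.0102
gripper_force: 97.9
```

```bash
cat > s.py <<'E'
from h import *
o=ctrl.observe()
R=2*np.outer(*[o['tool_rot'][:3]]*2)-np.eye(3);print(o['t'],o['ft_force'],o['torque'],o['joint_efforts'][5],'toolx,y yaw',np.degrees(np.arctan2(R[1,:2],R[0,:2])))
E
python3 s.py
```

```text
18.05 [ 1.62494429 17.53056294  2.58159236] [ 2.81683443 -0.52476564  2.30558548] 2.3469867557287216 toolx,y yaw [122.66808842  32.6676029 ]
```

Seated: 2.3 N m of wrist torque. Now I back off about 93° and measure.

>>> {"fn": "play_rows", "kwargs": {"targets": [[[0, 0, 0], -0.6, 5], [[0, 0, 0], -0.9, 5], [[0, 0, 0], -0.9, 5], [[0, 0, 0], -0.9, 5], [[0, 0, 0], -0.9, 5], [[0, 0, 0], -0.9, 5], [[0, 0, 0], -0.9, 5], [[0, 0, 0], -0.9, 5], [[0, 0, 0], -0.9, 5], [[0, 0, 0], -0.9, 5], [[0, 0, 0], -0.6, 5], [[0, 0, 0], 0, 5]]}}

```text
t: 19.55
tool_pos: [0.5465, 0.2054, 0.0895]
tool_rot: [-0.305, 0.952, 0.0, 0.001]
ft_force: [2.1, 3.5, 5.3]
width: 0.01
gripper_force: 53.5
```

```bash
python3 s.py
python3 - <<'E'
from h import *
snap('wrist','w5'); cv2.imwrite('pics/w5c.png',cv2.resize(cv2.imread('pics/w5.png')[200:440,160:480],(800,600)))
E
```

```text
19.55 [2.07701194 3.51542947 5.30339157] [ 0.74540273 -0.23351104  0.15803475] -1.7137996852397919 toolx,y yaw [-144.45327864  125.54681794]
```

View pics/w5c.png

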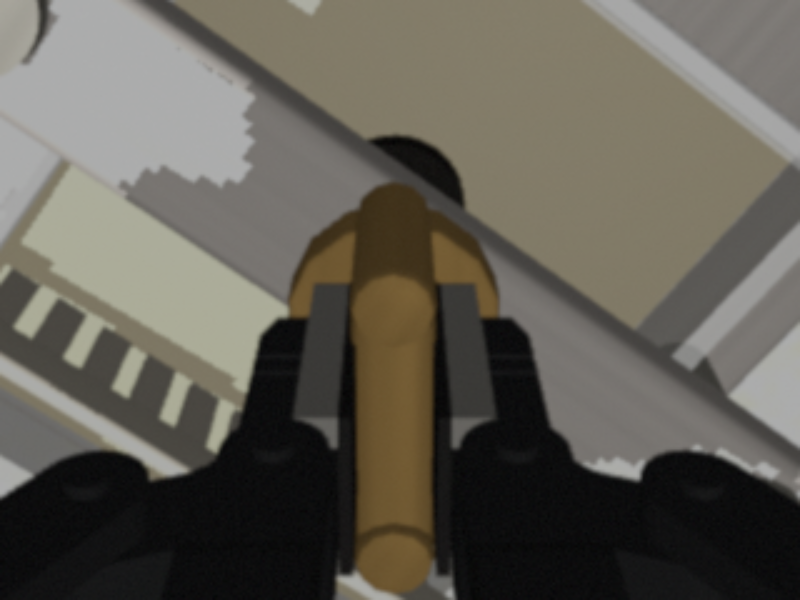

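The crop shows the wings vertical (ends at (393,310) and (393,558)), lined up with the tool. That puts the screw at about 2.49 rad; I trim 3° and hold.

>>> {"fn": "play_rows", "kwargs": {"targets": [[[0, 0, 0], -0.3, 5], [[0, 0, 0], 0, 5], [[0, 0, 0], 0, 5], [[0, 0, 0], 0, 5], [[0, 0, 0], 0, 5], [[0, 0, 0], 0, 5], [[0, 0, 0], 0, 5], [[0, 0, 0], 0, 5]]}}

```text
t: 20.6
tool_pos: [0.5466, 0.2053, 0.0895]
tool_rot: [-0.329, 0.944, 0.0, 0.001]
ft_force: [3.1, 3.0, 5.1]
width: 0.01
gripper_force: 53.5
```

```bash
python3 s.py
python3 - <<'E'
from h import *
c=snap('top','t1');a=c['pixels'].astype(int);b=load('t0')['pixels'].astype(int)
d=(np.abs(a-b).max(2)>60)
print('beaker',d[212:232,315:335].sum(),'pip',d[240:312,314:327].sum(),'bottle',d[165:200,298:328].sum(),'rack',d[232:257,145:188].sum(),'nb',d[250:300,443:508].sum())
o=ctrl.observe();print(o['dq'],o['gripper_force'])
E
```

```text
20.6 [3.07405648 2.97331259 5.11655321] [ 0.66547878 -0.34040623  0.11295352] 0.11996681336313486 toolx,y yaw [-141.57188584  128.42822311]
beaker 0 pip 0 bottle 0 rack 0 nb 0
[-4.12253993e-04 -4.66849547e-04 -1.93252227e-05 -1.25523811e-04
  5.10399074e-05  1.63787154e-04] 53.53821873664856
```

The screw is at about 2.44 rad and still, gripped at 53 N, and nothing else on the bench has moved.

```bash
python3 -c "
from bench import ctrl
print(ctrl.close_job())"
```

```text
the job is handed in; nothing more can be done
None
```

The job is handed in, with no verdict returned: the dial points at the set tab and is released, and the thumbscrew was seated, backed off a quarter turn (about 2.44 rad by camera) and is still held at about 53 N.

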